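Fit a bayonet beacon lens and hold it home

TASK

Take the red beacon lens out of the wooden block, push it down into the socket on top of the grey control box with its two lugs in the two slots, and, pressing against the spring, twist it a quarter turn clockwise seen from above, so that the lugs are caught under the socket's rim. Finish while still gripping the lens and pressing it down flush on the collar: do not let go, because its retaining screw is not in yet. Leave the green lens, the snips and the screwdriver where they are.

Things in the scene. Friction and masses are not known exactly. Their poses are not given: they have to be found in the camera images.
- red_lens: Red beacon lens, 74 mm tall, about 90 g, upright and loose in either hole of the block. Origin: centre of its plug's underside, z up. Upwards: white plug 26 mm in diameter, 0 to 24 mm (foot tapered to 21 mm over the lowest 4 mm); black shoulder disc 52 mm in diameter, 24 to 30 mm; red barrel 48 mm in diameter, 30 to 74 mm. A white bar across the flat top lies along its x axis, above the lugs.
- red_lens_lug (a point): Outer end of the lug on the red lens's +x side, 19 mm from its axis and 9 mm above its origin. There is a like lug on the -x side, so a half turn makes no difference. Steel, 7 mm wide, 6 mm tall (6 to 12 mm above the origin). A white pip on the shoulder's edge marks each lug.
- red_lens_grip (a point): Point on the red lens's axis, 54 mm above its origin, in the middle of the 48 mm round barrel: grip here from above, at any yaw.
- red_lens_shoulder (a point): Centre of the underside of the red lens's black shoulder, on its axis, 24 mm above its origin; it comes flush on the collar's top when the lens is fully home.
- socket_top (a point): Centre of the top of the socket collar, 115 mm above the bench; axes those of the box, z up. The black collar is 66 mm in diameter and stands 35 mm above the box. Its grey rim, 8 mm thick, has a round hole 29 mm in diameter and two slots along +x and -x. The lugs clear the underside of the rim, so that the lens can turn, when the shoulder is less than 4 mm above the collar.
- socket_slot (a point): Point in the slot on the socket's +x side, at the collar's top, 18 mm from the socket's axis; the other slot lies across the hole. Each slot is 11 mm wide and reaches 21 mm from the axis; a white strip marks its outer end. The lugs go in here.
- turn_mark (a point): Yellow strip on the collar's top at the socket's -y side, 26.5 mm from its axis (a second one is on the far side of the hole): after a quarter turn clockwise from above the lugs stand under the yellow strips. Stops let the lens turn about 95 degrees clockwise; the other way it is stopped after about 15 degrees.
- spring_rest (a point): Centre of the top of the brass spring plunger at rest, in the socket 14 mm below the collar's top. It meets the plug when the shoulder is 10 mm above the collar, pushing up with 6 N, rising to 12 N when flush. Let go after the turn, the lens would be lifted 4 mm by it, until the lugs meet the rim.
- beacon_box: Grey steel control box, 170 mm (x) by 190 mm (y), 80 mm high, fixed to the bench but standing somewhere else each time; push buttons on its -x face, the socket in the middle of its top. Origin at the centre of its underside.
- block: Wooden parts block, 90 mm (x) by 230 mm (y), 40 mm high, fixed to the bench, standing somewhere else each time. Two holes 42 mm in diameter, 34 mm deep, at y = +60 and -60 mm, each with a lens hanging in it by its shoulder. Origin at the centre of its underside.
- green_lens: Green lens of the same shape in the other hole of the block; to be left alone. Origin at the underside of its plug.
- snips: Sheet-metal snips with yellow handles, 230 mm long, 75 mm wide, 18 mm thick, lying across the far part of the bench; to be left alone. Origin near the middle, on the bench.
- screwdriver: Orange-handled screwdriver, 200 mm long, lying between the block and the box; to be left alone. Origin on the bench.
There are look-alikes about, which are no part of the job. There is more than one size of the red_lens; the job needs the middle-sized.

How it is judged:
By the outcome, as a careful person would: the job done as asked, in the order asked, and still so for the second after the job is handed in, while the arm keeps its last pose, push and grip.
It also fails if it takes over 42 s, if anything falls off the work surface, if the arm or the gripper's body presses on something with over 40 N, if the wrist force passes 120 N, or if a joint passes its speed limit or range.

ROBOT

A 7-joint arm with a two-finger parallel gripper is mounted at the origin on the work surface. World frame = base frame: x ahead of the robot, y to its left, z up, the work surface at z = 0. Lengths are in m, angles in rad, forces in N, time in s.
With the tool pointing down it reaches from about 0.4 to 0.875 m from the base axis. Payload 19.3 kg.
Tool frame: the origin (TCP) lies on the centre line of the jaws, within the pads' length; the fingertips stand 14 mm ahead of it and the grasp point (between the pads) lies 5 mm behind it (bot.tip_extent is the distance from the TCP to the fingertips, in m); z points along the fingers, y is the line along which they close (so a half turn about z gives the same grasp; the last joint's range is limited). The gripper opens to 85 mm and grips with 20 to 120 N. Pads are 22 mm wide; open, the fingers measure 114 mm over their backs; the gripper's body (76 mm by 85 mm) begins 54 mm behind the grasp point. The pads swing forward as they close: fully open they stand 13 mm farther back than shut.
Start: joints at [-1.403, 0.521, -0.036, 1.599, 0.021, 1.021, -0.113], TCP at [0.147, 0.607, 0.245] pointing down, gripper open.
Joint ranges: [-2.91, 2.91], [-0.3, 2.13], [-1.5, 1.42], [0.17, 2.43], [-1.26, 4.41], [0.16, 1.93], [-2.52, 2.52]. Speed limits (rad/s): [1.89, 1.89, 2.39, 2.39, 3.01, 3.01, 3.01].

INTERFACE

Orientations are given as [roll, pitch, yaw] about the fixed x, y, z axes, in that order (R = Rz(yaw) Ry(pitch) Rx(roll)).
In Python, from workcell import monitor, grab_frame, camera_model, bot gives the robot as it stands.
- The arm moves only by the tool move_arm, never from a script. Its argument "moves" is a list of rows, each a list of 4 numbers: the shift along the world's x, y, z in mm, then the turn about the world's z in rad. A call has 1 to 12 rows; each row is the pose to reach, as a shift and turn from the pose commanded when the call began; what a row does not reach only later rows make up. A row lasts 1/8 s, in which the tool goes at most 62.5 mm and 10.7 degrees, less where a joint would pass 70% of its speed; a pose out of reach is approached as far as the arm can. A call with a gripper value outside its range is refused whole. "gripper" is the opening, from 0 (shut) to 1 (fully open), set as the call begins (left out, the last holds). The fingers move at their own pace and stop on an object; "newtons" is the grip in N (left out, the last holds). Time passes only in rows, so rows that repeat a pose let the fingers close. It gives the time, the measured TCP pose, the force, the opening and the grip force at its end, in the units of the state.
- monitor.observe(): the state, without advancing time (a new reading comes with each control period).
- grab_frame(name): name is "scene" or "top" or "wrist"; returns the picture (400x640x3 uint8, blue, green, red); there is no depth.
- camera_model(name): a dict with "vfov" (degrees; the focal length in pixels is half the picture's height over the tangent of half this angle, whatever the lens; pixels are square), "cx", "cy" (the principal point, pixels), "k1" (the pictures are not rectified: a ray, as slopes to the right and down, at radius r is drawn at 1 + k1 r^2 times it, then the intrinsics apply), "R" (3x3) and "t" (3): a world point X has camera coordinates R X + t; the wrist camera has in their place "T_tool_cam" (4x4, takes a point from camera to tool coordinates, whose origin is the TCP and whose axes are the flange's). Camera axes: x right, y down, z forward; pixel columns grow to the right and rows downward; lengths in m; the calibration is good to about 2 mm. A picture is of the moment at which its call begins: read the wrist's pose just before it. camera_model takes no time and is no camera call.
- bot.job_done(): hands the job in; it is judged then, once.
The state is a dict: "clock": time; "qpos": joint angles; "qd": joint speeds; "joint_efforts": joint torques, N m; "position": TCP position; "tool_rot": TCP orientation; "force": force on the tool from outside, world axes, zero at the start; "moment": the same for the moment, N m; "grip_width": finger opening in m; "finger_force": force on a finger pad.
Only numpy, scipy, OpenCV 4.12 (cv2) and the standard library are available. Lean on these libraries where they do the work, as an engineer would, in place of code of your own. Each camera call takes 0.05 s, during which the arm holds its last target. There are 200 camera calls.

## Working session

There is one attempt and no reset: what is moved stays moved. The work goes in short steps, Python scripts to look and compute and a tool call to move; the robot and the scene stay as the last step left them, time stands still between calls to the robot, and variables do not carry over. Pictures are saved under pics/ and viewed, at most 10 in all, crops included, and the job is handed in when it is done.

Besides the shell and the picture viewer there is one more tool, called as name([rows], argument=value, ...), one row to a line, values as JSON. move_arm: Moves the arm, as the interface text tells. Its arguments: {"type":"object","properties":{"moves":{"type":"array","items":{"type":"array","items":{"type":"number"}}},"gripper":{"type":"number"},"newtons":{"type":"number"}},"required":["moves"]}

```bash
mkdir -p pics; cat > h.py <<'E'
import numpy as np, cv2, json
from workcell import monitor, grab_frame, camera_model, bot
from scipy.spatial.transform import Rotation as Ro
def cam(name,st=None):
    m=camera_model(name); f=200/np.tan(np.radians(m['vfov'])/2)
    if 'R' in m: R=np.array(m['R']);t=np.array(m['t'])
    else:
        T=np.array(m['T_tool_cam']);W=np.eye(4);W[:3,:3]=Ro.from_euler('xyz',st['tool_rot']).as_matrix();W[:3,3]=st['position']
        C=np.linalg.inv(W@T);R=C[:3,:3];t=C[:3,3]
    return dict(f=f,cx=m['cx'],cy=m['cy'],k=m['k1'],R=R,t=t)
def ray(c,u,v):
    p=np.array([(u-c['cx'])/c['f'],(v-c['cy'])/c['f']]);q=p.copy()
    for _ in range(30): q=p/(1+c['k']*(q@q))
    return -c['R'].T@c['t'], c['R'].T@np.array([q[0],q[1],1])
def atz(c,u,v,z):
    o,d=ray(c,u,v); return o+d*(z-o[2])/d[2]
def proj(c,X):
    x=c['R']@np.array(X)+c['t'];q=x[:2]/x[2];q=q*(1+c['k']*(q@q));return q*c['f']+[c['cx'],c['cy']]
def tri(obs):
    A=np.zeros((3,3));b=np.zeros(3);L=[]
    for c,u,v in obs:
        o,d=ray(c,u,v);d=d/np.linalg.norm(d);P=np.eye(3)-np.outer(d,d);A+=P;b+=P@o;L.append((P,o))
    X=np.linalg.solve(A,b);return X,[np.linalg.norm(P@(X-o)) for P,o in L]
E
python3 - <<'E'
from h import *
s=monitor.observe();print(s)
for n in ['scene','top']:
    cv2.imwrite(f'pics/{n}0.png',grab_frame(n)); print(n,camera_model(n))
print(camera_model('wrist'))
E
```

```text
{'clock': 0.0, 'qpos': array([-1.40319204,  0.52202896, -0.03632296,  1.5999682 ,  0.02120053,
        1.02108221, -0.11279255]), 'qd': array([ 8.42323750e-04,  5.29724341e-06, -5.80076171e-04,  3.94190427e-04,
        2.58011373e-04, -2.62328142e-03,  3.18661639e-04]), 'joint_efforts': array([-4.46201338e-04, -9.27108765e+01,  1.97976843e+00, -3.69923508e+01,
        1.79027970e-02,  8.24169052e-03,  5.59962427e-05]), 'position': array([0.14719579, 0.60711171, 0.24473071]), 'tool_rot': array([-3.14049380e+00,  7.96635014e-05,  2.90378159e+00]), 'force': array([ 0.13427508, -0.01109729, -0.28203432]), 'moment': array([0.00221266, 0.01577045, 0.02959429]), 'finger_force': 0.0, 'grip_width': 0.08552710897580228}
scene {'vfov': 53.26233535259515, 'cx': 323.1397993799106, 'cy': 195.8455875698592, 'k1': -0.03185083783273169, 'R': array([[-0.7373267 ,  0.6754942 , -0.00754492],
       [ 0.5923875 ,  0.64116379, -0.48783814],
       [-0.3246943 , -0.3641656 , -0.8729015 ]]), 't': array([ 0.43346798, -0.28811371,  1.22930957])}
top {'vfov': 45.990330124637474, 'cx': 318.1476250020764, 'cy': 204.26459086403705, 'k1': -0.025623906946974775, 'R': array([[ 0.02754086, -0.99955053, -0.01184204],
       [-0.99420479, -0.02615823, -0.10427163],
       [ 0.103915  ,  0.01464514, -0.99447835]]), 't': array([-0.01420122,  0.56727367,  1.25603622])}
{'vfov': 63.98116035978966, 'cx': 326.1659812554269, 'cy': 204.12003627260896, 'k1': -0.040629254519092224, 'T_tool_cam': array([[-1.32535088e-04, -9.59288037e-01, -2.82429539e-01,
         7.35108298e-02],
       [ 9.99999977e-01, -7.87752860e-05, -2.01703037e-04,
         1.30685573e-03],
       [ 1.71242843e-04, -2.82429559e-01,  9.59288025e-01,
        -1.28641745e-01],
       [ 0.00000000e+00,  0.00000000e+00,  0.00000000e+00,
         1.00000000e+00]])}
```

View pics/scene0.png

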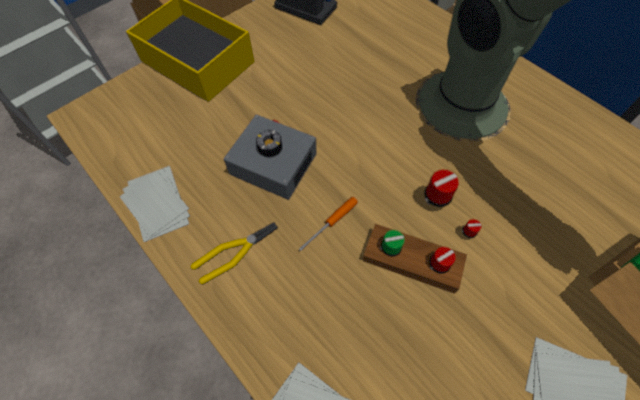

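View pics/top0.png

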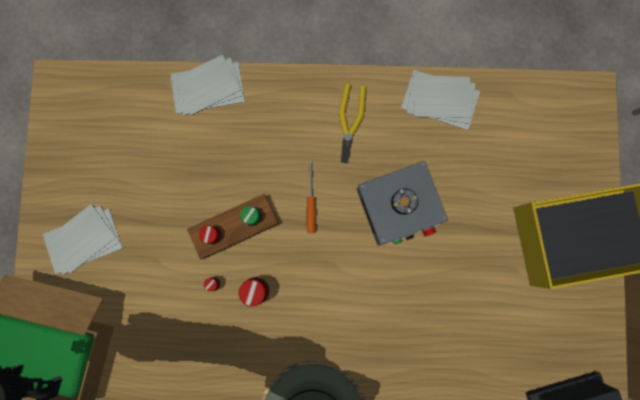

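The scene view shows the red lens in the block at about (444,260), green at (393,242) and the socket at (268,142). In the top view they are at (209,235), (250,216) and (404,201). The two loose red lenses are the decoys. I'll enlarge these regions to measure them.

```bash
python3 - <<'E'
from h import *
a=cv2.imread('pics/scene0.png');b=cv2.imread('pics/top0.png')
def crop(im,u,v): return cv2.resize(im[v-25:v+25,u-33:u+33],None,fx=6,fy=6,interpolation=cv2.INTER_CUBIC)
cv2.imwrite('pics/c1.png',np.vstack([np.hstack([crop(a,444,260),crop(a,268,142)]),np.hstack([crop(b,209,235),crop(b,404,201)])]))
E
```

```text
(no output)
```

View pics/c1.png

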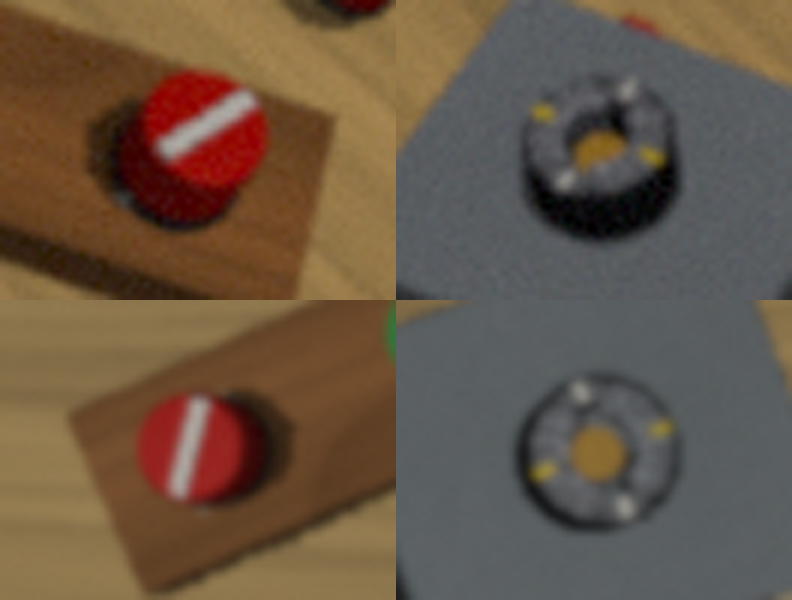

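The crops show the lens bar ends and the socket's white and yellow strips clearly in both views, so I can triangulate from them.

```bash
python3 - <<'E'
from h import *
S=cam('scene');T=cam('top')
def p(x,y,ox,oy,u0,v0): return u0+(x-ox+.5)/6-.5, v0+(y-oy+.5)/6-.5
ls=lambda x,y:(S,*p(x,y,0,0,411,235)); lt=lambda x,y:(T,*p(x,y,0,300,176,210))
ss=lambda x,y:(S,*p(x,y,396,0,235,117)); st=lambda x,y:(T,*p(x,y,396,300,371,176))
P={'barA':(ls(160,152),lt(201,400)),'barB':(ls(252,98),lt(180,495)),'ctr':(ls(205,127),lt(190,448)),
'w1':(ss(628,88),st(626,508)),'w2':(ss(565,182),st(582,392)),'y1':(ss(653,157),st(543,471)),'y2':(ss(543,113),st(661,429))}
R={}
for k,o in P.items():
    X,e=tri(o);R[k]=X;print(k,X.round(4),np.round(e,4),np.hypot(*X[:2]).round(3))
d=R['barA']-R['barB'];print('bar',np.degrees(np.arctan2(d[1],d[0])),np.linalg.norm(d))
d=R['w2']-R['w1'];print('slots',np.degrees(np.arctan2(d[1],d[0])),np.linalg.norm(d))
d=R['y2']-R['y1'];print('yel',np.degrees(np.arctan2(d[1],d[0])),np.linalg.norm(d))
print('sock',np.mean([R[k] for k in('w1','w2','y1','y2')],0))
# block long edge direction etc not needed; other lens
print(atz(T,250,216,.09))
E
```

```text
barA [0.497  0.2811 0.0884] [0.0012 0.0012] 0.571
barB [0.455  0.2897 0.0871] [0.0002 0.0002] 0.539
ctr [0.476  0.2858 0.0859] [0.0008 0.0008] 0.555
w1 [ 0.5496 -0.2312  0.1163] [0.0006 0.0006] 0.596
w2 [ 0.5992 -0.2129  0.1124] [0.0007 0.0007] 0.636
y1 [ 0.5646 -0.1962  0.1148] [0.0006 0.0006] 0.598
y2 [ 0.5842 -0.2463  0.1148] [0.001 0.001] 0.634
bar -11.584121314510934 0.04286383216292256
slots 20.262481547781274 0.0530224514921899
yel -68.67196639956313 0.05388033533000914
sock [ 0.57438821 -0.2216447   0.11459138]
[0.52583384 0.17634835 0.09      ]
```

move_arm([
  [41,-40,0,-0.18],
  [82,-80,0,-0.36],
  [123,-120,0,-0.54],
  [164,-161,0,-0.72],
  [205,-201,0,-0.9],
  [247,-241,-10,-1.08],
  [288,-281,-25,-1.26],
  [329,-321.6,-45,-1.44],
  [329,-321.6,-45,-1.473],
  [329,-321.6,-45,-1.473],
  [329,-321.6,-45,-1.473],
], gripper=1)

```text
clock: 1.48
position: [0.4755, 0.287, 0.2005]
tool_rot: [-3.141, -0.001, 1.434]
force: [0.4, -0.1, -0.3]
grip_width: 0.0856
finger_force: 0.0
```

```bash
python3 - <<'E'
from h import *
s=monitor.observe();im=grab_frame('wrist');cv2.imwrite('pics/w1.png',im);np.save('w1.npy',dict(position=s['position'],tool_rot=s['tool_rot']),allow_pickle=True)
print(s['position'],s['tool_rot'],s['qpos'],s['clock'])
c=cam('wrist',s);print(proj(c,[.476,.2855,.09]),proj(c,[.526,.176,.09]))
E
```

```text
[0.47554767 0.28697686 0.20051741] [-3.14139957e+00 -6.07097740e-04  1.43391522e+00] [-0.92216     0.4934518   0.37764825  1.84614234 -0.23634388  0.84561286
 -0.56457042] 1.475
[328.9940883 209.3867284] [402.03969203 319.73127411]
```

View pics/w1.png

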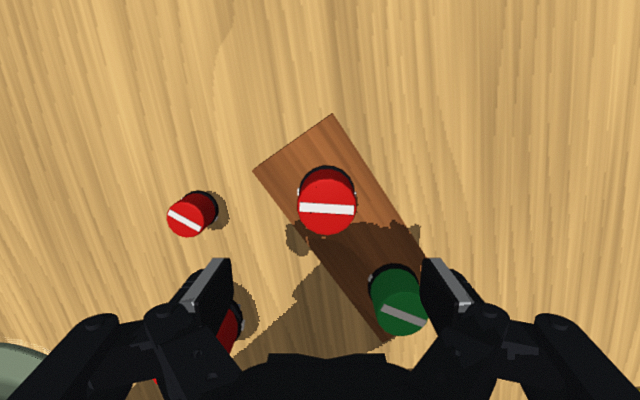

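The wrist picture shows the lens top at (327,206), with the bar from (299,207) to (354,210). The fingers straddle it, centred near column 329.

```bash
python3 - <<'E'
from h import *
s=np.load('w1.npy',allow_pickle=True).item();c=cam('wrist',s);T=cam('top');S=cam('scene')
im=cv2.imread('pics/w1.png');h=cv2.cvtColor(im,cv2.COLOR_BGR2HSV)
m=((((h[...,0]<8)|(h[...,0]>172))&(h[...,1]>180)&(h[...,2]>180))|((h[...,1]<40)&(h[...,2]>200))).astype('u1')
m[:,:290]=0;m[:,365:]=0;m[:160]=0;m[250:]=0
k=max(cv2.findContours(m,0,1)[0],key=cv2.contourArea);e=cv2.fitEllipse(cv2.convexHull(k));print(e)
w=((h[...,1]<40)&(h[...,2]>200)).astype('u1');w[:,:295]=0;w[:,360:]=0;w[:190]=0;w[225:]=0
v,u=np.nonzero(w);r=cv2.minAreaRect(np.c_[u,v].astype('f4'));print(r)
for z in(.086,.09):print(atz(c,*e[0],z),atz(c,*r[0],z))
vx,vy,x0,y0=cv2.fitLine(np.c_[u,v].astype('f4'),2,0,.01,.01).ravel()
a=atz(c,x0-25*vx,y0-25*vy,.09);b=atz(c,x0+25*vx,y0+25*vy,.09);d=b-a;print('bar',np.degrees(np.arctan2(d[1],d[0])))
tx,sx=(T,176+190.5/6-.5,210+148.5/6-.5),(S,411+205.5/6-.5,235+127.5/6-.5)
print(tri([(c,*e[0]),tx,sx]),tri([(c,*r[0]),tx]))
print('decoy',atz(T,254,291,.09),atz(T,211,284,.05))
E
```

```text
((325.7444763183594, 215.76797485351562), (33.275577545166016, 57.063148498535156), 91.8205337524414)
((323.49072265625, 207.18820190429688), (58.55445861816406, 18.767452239990234), 16.22019386291504)
[0.47256413 0.27930391 0.086     ] [0.47177449 0.28666268 0.086     ]
[0.47275889 0.28063067 0.09      ] [0.47198224 0.28786841 0.09      ]
bar -12.342008478949168
(array([0.47543271, 0.28393592, 0.09061775]), [np.float64(0.003924029735997426), np.float64(0.001370440393858672), np.float64(0.003291190330684939)]) (array([0.47367614, 0.28660229, 0.08675658]), [np.float64(0.001884539171840375), np.float64(0.0018845391718404958)])
decoy [0.3338892 0.1580388 0.09     ] [0.34547406 0.27878355 0.05      ]
```

move_arm([
  [-1,1,-40,0],
  [-1,1,-80,0],
  [-1,1,-110,0],
  [-1,1,-125,0],
  [-1,1,-135,0],
  [-1,1,-135,0],
  [-1,1,-135,0],
])

```text
clock: 2.4
position: [0.4756, 0.2871, 0.0661]
tool_rot: [3.141, -0.001, 1.431]
force: [-0.4, 0.3, 0.1]
grip_width: 0.0855
finger_force: 0.0
```

move_arm([
  [0,0,0,0],
  [0,0,0,0],
  [0,0,0,0],
  [0,0,0,0],
  [0,0,0,0],
  [0,0,0,0],
  [0,0,0,0],
  [0,0,0,0],
], gripper=0.3, newtons=80)

```text
clock: 3.4
position: [0.4754, 0.2869, 0.066]
tool_rot: [3.141, -0.001, 1.431]
force: [-3.1, -1.2, 12.0]
grip_width: 0.0469
finger_force: 80.4
```

move_arm([
  [0,0,20,0],
  [0,0,50,0],
  [0,0,90,0],
  [0,0,130,0],
  [0,0,170,0],
  [5,-20,180,0],
  [15,-60,180,0],
  [25,-100,180,0.1],
  [35,-150,180,0.2],
  [45,-200,180,0.3],
  [55,-250,180,0.4],
  [66,-300,180,0.5],
])

```text
clock: 4.9
position: [0.5408, -0.0156, 0.2447]
tool_rot: [-3.141, -0.0, 1.934]
force: [1.0, -0.4, -0.3]
grip_width: 0.0463
finger_force: 82.0
```

move_arm([
  [10,-45,0,0.072],
  [20,-90,0,0.072],
  [30,-135,0,0.072],
  [40,-180,0,0.072],
  [50,-225,0,0.072],
  [58,-255,0,0.072],
  [58,-264,0,0.072],
  [58,-264,0,0.072],
  [58,-264,0,0.072],
  [58,-264,0,0.072],
])

```text
clock: 6.15
position: [0.5994, -0.2761, 0.2454]
tool_rot: [3.141, -0.0, 2.004]
force: [-0.4, -0.2, -0.7]
grip_width: 0.0462
finger_force: 82.0
```

```bash
python3 - <<'E'
from h import *
s=monitor.observe();im=grab_frame('wrist');cv2.imwrite('pics/w2.png',im);np.save('w2.npy',dict(position=s['position'],tool_rot=s['tool_rot']),allow_pickle=True)
print(s['position'],s['tool_rot'],s['qpos'],s['clock'],s['grip_width'],s['force'])
c=cam('wrist',s);print(proj(c,[.5744,-.2216,.115]))
E
```

```text
[ 0.59942112 -0.27613362  0.24542831] [ 3.14125656e+00 -2.40141883e-04  2.00402987e+00] [ 0.12244984  0.60420606  0.35026278  1.51335698 -0.22534882  1.06387515
  0.95856309] 6.15 0.04623025612234091 [-0.43639505 -0.22523686 -0.74388668]
[327.03214548 128.39030721]
```

View pics/w2.png

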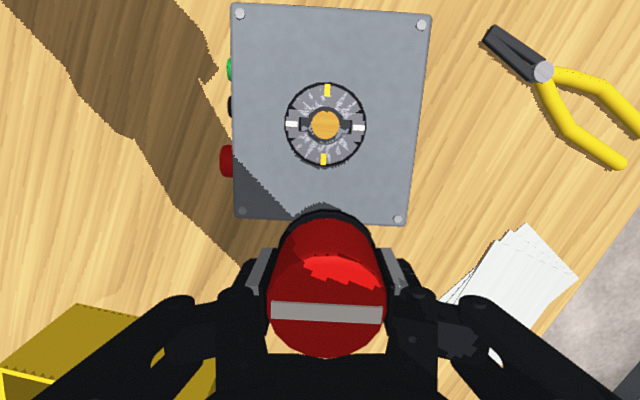

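The wrist picture shows the socket with white strips at (291,124) and (359,128) and yellow strips at (327,90) and (323,158). The held lens's bar runs from (271,311) to (383,317). I'll measure these precisely.

```bash
cat > m.py <<'E'
from h import *
def blob(m,u0,u1,v0,v1):
    v,u=np.nonzero(m[v0:v1,u0:u1]);return u.mean()+u0,v.mean()+v0,len(u)
def line(c,m,u0,u1,v0,v1,z):
    v,u=np.nonzero(m[v0:v1,u0:u1]);p=np.c_[u+u0,v+v0].astype('f4')
    r=cv2.minAreaRect(p);vx,vy,x,y=cv2.fitLine(p,2,0,.01,.01).ravel()
    d=atz(c,x+40*vx,y+40*vy,z)-atz(c,x-40*vx,y-40*vy,z)
    print('bar',r,len(u),atz(c,*r[0],z).round(4),np.degrees(np.arctan2(d[1],d[0])));return r[0]
E
python3 - <<'E'
from m import *
s=np.load('w2.npy',allow_pickle=True).item();c=cam('wrist',s)
im=cv2.imread('pics/w2.png');h=cv2.cvtColor(im,cv2.COLOR_BGR2HSV)
Y=(abs(h[...,0].astype(int)-28)<6)&(h[...,1]>170)&(h[...,2]>170);W=(h[...,1]<25)&(h[...,2]>215)
b=dict(y1=blob(Y,318,334,80,102),y2=blob(Y,314,332,148,170),w1=blob(W,282,301,116,134),w2=blob(W,350,370,118,138))
Xs={k:atz(c,v[0],v[1],.115) for k,v in b.items()}
for k in b:print(k,np.round(b[k],1),Xs[k].round(4))
d=Xs['w2']-Xs['w1'];print('slot',np.degrees(np.arctan2(d[1],d[0])),np.linalg.norm(d));d=Xs['y1']-Xs['y2'];print('yel',np.degrees(np.arctan2(d[1],d[0])),np.linalg.norm(d))
print('sock',np.mean(list(Xs.values()),0))
B=(h[...,1]<40)&(h[...,2]>110)
line(c,B,268,387,296,328,s['position'][2]+.024)
# height check with the top view
u,v=np.mean([b[k][:2] for k in b],0);print(tri([(c,u,v),(cam('top'),404.0,201.2)]))
E
```

```text
y1 [326.7  89.3  51. ] [ 0.5618 -0.195   0.115 ]
y2 [322.9 159.1  45. ] [ 0.5816 -0.2451  0.115 ]
w1 [291.2 123.4  62. ] [ 0.5472 -0.2299  0.115 ]
w2 [358.5 127.2  62. ] [ 0.5966 -0.2103  0.115 ]
slot 21.636641458375014 0.05314860523709388
yel 111.54733370897684 0.053820157780163816
sock [ 0.57179869 -0.22007828  0.115     ]
bar ((325.8259582519531, 312.01617431640625), (110.50822448730469, 17.473648071289062), 2.834111213684082) 1906 [ 0.5988 -0.276   0.2694] 21.32211776765213
(array([ 0.57221618, -0.21958029,  0.10982485]), [np.float64(0.0006284706333943104), np.float64(0.0006284706333941443)])
```

move_arm([
  [-10,20,0,0],
  [-22,45,-15,0.005],
  [-27,56,-35,0.005],
  [-27,56,-55,0.005],
  [-27,56,-62,0.005],
  [-27,56,-62,0.005],
  [-27,56,-62,0.005],
  [-27,56,-62,0.005],
])

```text
clock: 7.2
position: [0.5725, -0.2214, 0.1839]
tool_rot: [3.141, 0.001, 2.008]
force: [-0.4, -0.0, -0.3]
grip_width: 0.0466
finger_force: 82.0
```

```bash
python3 - <<'E'
from h import *
s=monitor.observe();im=grab_frame('wrist');a=grab_frame('scene');b=grab_frame('top');np.save('w3.npy',dict(position=s['position'],tool_rot=s['tool_rot']),allow_pickle=True)
for n,i in(('w3',im),('s3',a),('t3',b)):cv2.imwrite(f'pics/{n}.png',i)
print(s['position'],s['tool_rot'],s['clock'])
f=lambda i,u,v,k:cv2.resize(i[v-150//k:v+150//k,u-200//k:u+200//k],None,fx=k,fy=k,interpolation=cv2.INTER_CUBIC)[:300,:400]
def pad(i): o=np.zeros((300,400,3),'u1');o[:i.shape[0],:i.shape[1]]=i;return o
cv2.imwrite('pics/c3.png',np.vstack([np.hstack([pad(f(a,268,135,5)),pad(f(b,404,201,5))]),cv2.resize(im[150:340,200:453],(800,600))[:300],cv2.resize(im[150:340,200:453],(800,600))[300:]])[:900] if 0 else np.hstack([np.vstack([pad(f(a,268,135,5)),pad(f(b,404,201,5))]),cv2.resize(im[100:400,220:420],(400,600),interpolation=cv2.INTER_CUBIC)]))
E
```

```text
[ 0.57248473 -0.22135123  0.1838787 ] [3.14093441e+00 5.26387566e-04 2.00766883e+00] 7.2
```

View pics/c3.png

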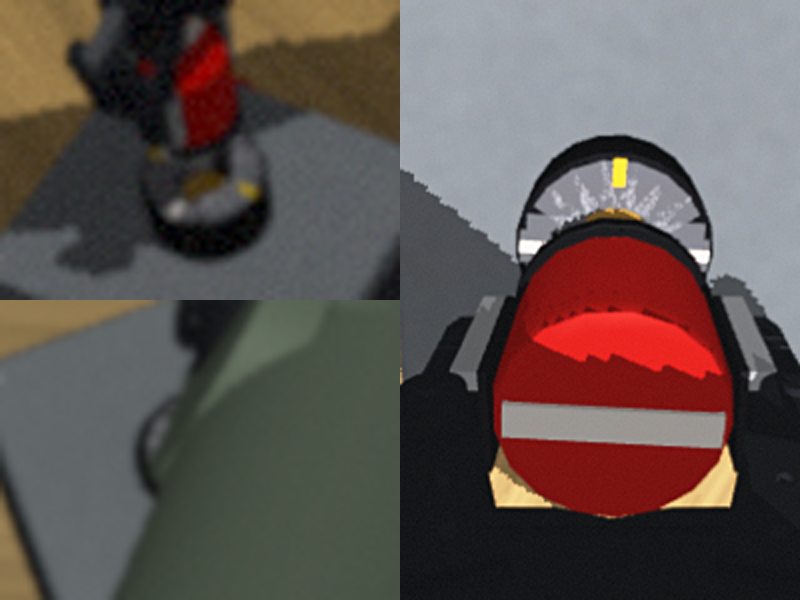

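The close-up shows both white strips at about (285,223) and (370,228), a yellow strip at (330,186) and the bar centre at (327,312). I'll refine the offset from this view.

```bash
cat > m3.py <<'E'
from m import *
s=np.load('w3.npy',allow_pickle=True).item();c=cam('wrist',s)
im=cv2.imread('pics/w3.png');h=cv2.cvtColor(im,cv2.COLOR_BGR2HSV)
Y=(abs(h[...,0].astype(int)-28)<6)&(h[...,1]>170)&(h[...,2]>170);W=(h[...,1]<25)&(h[...,2]>200)
b=dict(y1=blob(Y,320,340,172,200),w1=blob(W,275,298,212,235),w2=blob(W,358,380,218,240))
X={k:atz(c,v[0],v[1],.115) for k,v in b.items()}
for k in b:print(k,np.round(b[k],1),X[k].round(4))
d=X['w2']-X['w1'];print('slot',np.degrees(np.arctan2(d[1],d[0])),np.linalg.norm(d))
m=(X['w1']+X['w2'])/2;d/=np.linalg.norm(d);n=np.array([-d[1],d[0],0])
print('mid w',m,'from yellow', X['y1']-n*.0265)
B=(h[...,1]<40)&(h[...,2]>110)
line(c,B,266,386,290,330,s['position'][2]+.024)
# same points in prior view: reprojection of a 3-D socket pt
E
python3 m3.py
```

```text
y1 [329.4 185.1  79. ] [ 0.562  -0.1951  0.115 ]
w1 [284.4 222.8  67. ] [ 0.546  -0.2304  0.115 ]
w2 [370.  227.4  50. ] [ 0.5983 -0.2096  0.115 ]
slot 21.771189803921306 0.05632837654677648
mid w [ 0.57219089 -0.22000203  0.115     ] from yellow [ 0.57181383 -0.21971503  0.115     ]
bar ((325.84942626953125, 312.0420837402344), (110.55767059326172, 17.523094177246094), 2.834111213684082) 1906 [ 0.5719 -0.2212  0.2079] 21.516762187288844
```

move_arm([
  [0.3,1.3,-8,0.003],
  [0.3,1.3,-14,0.003],
  [0.3,1.3,-18,0.003],
  [0.3,1.3,-20,0.003],
  [0.3,1.3,-22,0.003],
  [0.3,1.3,-22,0.003],
])

```text
clock: 8.1
position: [0.5725, -0.2199, 0.1613]
tool_rot: [-3.142, 0.0, 2.011]
force: [1.1, -0.1, 0.1]
grip_width: 0.0463
finger_force: 82.0
```

move_arm([
  [0,0,-2,0],
  [0,0,-4,0],
  [0,0,-5,0],
  [0,0,-6,0],
  [0,0,-7,0],
  [0,0,-8,0],
  [0,0,-8,0],
])

```text
clock: 8.98
position: [0.5725, -0.2199, 0.1532]
tool_rot: [-3.141, -0.0, 2.011]
force: [-0.2, -0.3, -0.9]
grip_width: 0.0465
finger_force: 82.0
```

move_arm([
  [0,0,-2,0],
  [0,0,-4,0],
  [0,0,-6,0],
  [0,0,-8,0],
  [0,0,-9,0],
  [0,0,-10,0],
  [0,0,-11,0],
  [0,0,-11,0],
], newtons=100)

```text
clock: 9.98
position: [0.5727, -0.22, 0.1428]
tool_rot: [3.141, 0.0, 2.011]
force: [-3.1, 0.1, 9.4]
grip_width: 0.0463
finger_force: 102.1
```

move_arm([
  [0,0,-0.7,0],
  [0,0,-1.4,0],
  [0,0,-2,0],
  [0,0,-2,0],
  [0,0,-2,0],
])

```text
clock: 10.6
position: [0.5727, -0.22, 0.1411]
tool_rot: [3.141, 0.0, 2.011]
force: [-3.8, 2.5, 14.8]
grip_width: 0.046
finger_force: 103.3
```

move_arm([
  [-0.3,0.2,-0.3,-0.08],
  [-0.3,0.2,-0.3,-0.2],
  [-0.3,0.2,-0.3,-0.33],
  [-0.3,0.2,-0.3,-0.46],
  [-0.3,0.2,-0.3,-0.6],
  [-0.3,0.2,-0.3,-0.74],
  [-0.3,0.2,-0.3,-0.88],
])

```text
clock: 11.48
position: [0.5731, -0.2205, 0.1411]
tool_rot: [3.139, 0.0, 1.126]
force: [0.5, -0.3, 14.6]
grip_width: 0.0466
finger_force: 103.4
```

move_arm([
  [0,0,0,-0.14],
  [0,0,0,-0.28],
  [0,0,0,-0.42],
  [0,0,0,-0.56],
  [0,0,0,-0.65],
  [0,0,0,-0.7],
  [0,0,0,-0.7],
  [0,0,0,-0.7],
])

```text
clock: 12.48
position: [0.5731, -0.2205, 0.1411]
tool_rot: [3.139, -0.002, 0.43]
force: [-0.5, -1.0, 14.8]
grip_width: 0.0463
finger_force: 103.5
```

```bash
python3 - <<'E'
from m import *
s=monitor.observe();im=grab_frame('wrist');cv2.imwrite('pics/w4.png',im);sc=grab_frame('scene')
print(s)
c=cam('wrist',s);h=cv2.cvtColor(im,cv2.COLOR_BGR2HSV)
line(c,(h[...,1]<40)&(h[...,2]>110),262,390,290,335,s['position'][2]+.024)
cv2.imwrite('pics/c4.png',np.hstack([cv2.resize(im[150:350,220:430],(600,571)),cv2.resize(sc[110:175,245:290],(198,571))[:, :198]])[:, :798])
E
```

```text
{'clock': 12.475, 'qpos': array([-0.19107176,  0.75967598,  0.72701956,  1.74679954, -0.63422939,
        0.88205233, -0.32262127]), 'qd': array([ 0.00252648, -0.00294173, -0.00069704,  0.00114556, -0.00017648,
       -0.00085142,  0.00039422]), 'joint_efforts': array([-9.20786932e-01, -8.42564535e+01,  1.86237609e+01, -2.31207579e+01,
       -2.26428607e-01,  2.40183659e-01,  2.84459442e-02]), 'position': array([ 0.57310116, -0.2205189 ,  0.14112956]), 'tool_rot': array([ 3.13941806e+00, -1.67301971e-03,  4.30472833e-01]), 'force': array([-0.49867924, -0.95602476, 14.7776711 ]), 'moment': array([-0.21287712,  0.06509261, -0.08697141]), 'finger_force': 103.53318214416504, 'grip_width': 0.04630670186388003}
bar ((325.84881591796875, 312.1140441894531), (110.54944610595703, 17.561845779418945), 2.7791666984558105) 1909 [ 0.5703 -0.2195  0.1651] -68.88388747073354
```

View pics/c4.png

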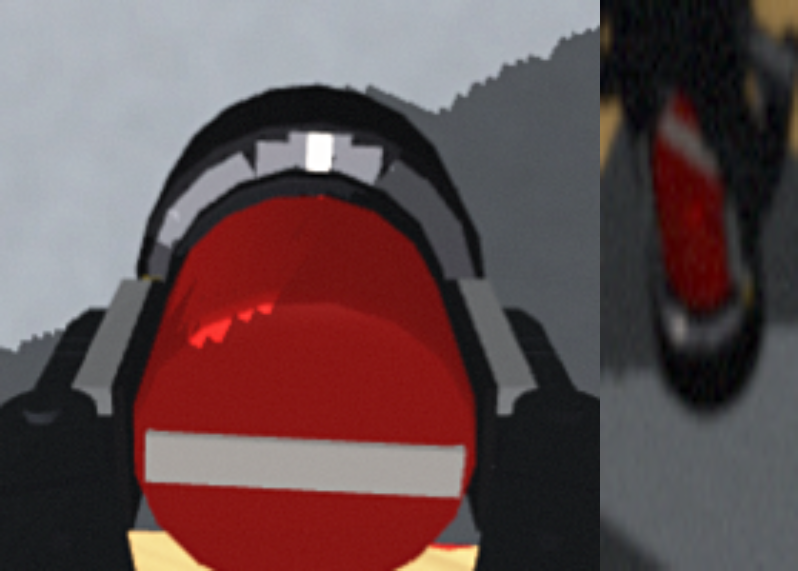

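The lens has turned 90.5° to the yellow marks and is held down. I'll press a little more to confirm it sits flush.

move_arm([
  [0,0,-0.5,0],
  [0,0,-1,0],
  [0,0,-1,0],
  [0,0,-1,0],
])

```text
clock: 13.08
position: [0.5731, -0.2205, 0.141]
tool_rot: [3.14, -0.002, 0.43]
force: [-4.7, 2.1, 31.0]
grip_width: 0.0463
finger_force: 105.2
```

Force rose steeply with no further travel, so the shoulder is on the collar. I'll ease off slightly and hand in.

move_arm([
  [0,0,0.4,0],
  [0,0,0.4,0],
  [0,0,0.4,0],
])

```text
clock: 13.45
position: [0.5731, -0.2205, 0.141]
tool_rot: [3.14, -0.002, 0.43]
force: [-3.1, 1.1, 25.7]
grip_width: 0.0465
finger_force: 104.8
```

```bash
python3 - <<'E'
from h import *
s=monitor.observe();print(s['position'],s['force'],s['finger_force']);print(bot.job_done())
E
```

```text
[ 0.57310292 -0.2205436   0.14104918] [-3.05455604  1.12926526 25.74833634] 104.75239992141724
the job is handed in; nothing more can be done
None
```

The red lens is in the socket, turned about 90° clockwise to the yellow marks, and still gripped and pressed down flush on the collar with about 26 N; I handed the job in at about 13.5 s of the 42 s allowed, and no verdict came back.

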